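Load the blade carriage into the bench grinder

ROBOT

A 6-joint arm with a two-finger parallel gripper is mounted at the origin on the work surface. World frame = base frame: x ahead of the robot, y to its left, z up, the work surface at z = 0. Lengths are in m, angles in degrees, forces in N, time in s.
With the tool pointing down it reaches from about 0.35 to 0.875 m from the base axis. Payload 4.2 kg.
Tool frame: the origin (TCP) lies on the front face of the gripper's body, between the roots of the fingers; the fingertips stand 70 mm ahead of it and the grasp point (between the pads) lies 51 mm ahead of it (r.nose_length is the distance from the TCP to the fingertips, in m); z points along the fingers, y is the direction in which the jaws open and shut (so a half turn about z gives the same grasp; the last joint's range is limited). The gripper opens to 87 mm and grips with 3 to 60 N. Pads are 19 mm wide; open, the fingers measure 117 mm over their backs; the gripper's body (75 mm by 190 mm) begins 51 mm behind the grasp point.
Start: joints at [81.509, 22.042, 0.453, 0, -68.411, -14.817], TCP at [0.247, 0.574, 0.292] pointing down, gripper open.
Joint ranges: [-179.83, 179.83], [-69.29, 118.12], [-61.27, 80.66], [-181.25, 117.63], [-171.15, -9.14], [-177.46, 177.46]. Speed limits (degrees/s): [159.86, 159.86, 180, 180, 180, 180].

INTERFACE

Orientations are given as a 3x3 rotation matrix whose columns are the frame's x, y, z axes.
In Python, from station import telemetry, capture, order, r gives the robot as it stands.
- The arm moves only by the tool drive_tool, never from a script. Its argument "series" is a list of rows, each a list of 4 numbers: the shift along the tool's x, y, z as a fraction of full scale, then the turn about the tool's z as a fraction of full scale. In form: [[dx, dy, dz, turn], ...]. A call has 1 to 10 rows; each row is the pose to reach, as a shift and turn from the pose commanded when the call began, along the tool's axes at that moment; what a row does not reach only later rows make up. Full scale, the value 1, is 0.12 m for a shift and 2 rad for a turn. A row lasts 1/8 s, in which the tool goes at most 62.5 mm and 10.7 degrees, less where a joint would pass 70% of its speed; a pose out of reach is approached as far as the arm can. A call with a number of a shift or a turn outside -1 to 1 is refused whole. A call with a gripper value outside its range is refused whole. "fingers" is the finger opening in mm, from 0 to 87, set as the call begins (left out, the last holds). The fingers move at their own pace and stop on an object; the grip force is fixed at half the most. Time passes only in rows, so rows that repeat a pose let the fingers close. It gives the time, the measured TCP pose, the force and the opening at its end, in the units of the state.
- telemetry.sense(): the state, without advancing time (a new reading comes with each control period).
- capture(name): name is "side" or "top" or "wrist"; returns a dict with "color" (400x640x3 uint8, blue, green, red), "fx", "fy", "cx", "cy" (pixels), "k1" (the pictures are not rectified: a ray, as slopes to the right and down, at radius r is drawn at 1 + k1 r^2 times it, then the intrinsics apply), "eye" and "attitude" of the camera in the world; the wrist camera has in their place "mount" (4x4, takes a point from camera to tool coordinates, whose origin is the TCP and whose axes are the flange's). Camera axes: x right, y up, looking along -z (the intrinsics and any distortion apply to the point x, -y, -z); pixel columns grow to the right and rows downward; lengths in m; the calibration is good to about 2 mm. A picture is of the moment at which its call begins: read the wrist's pose just before it. There is no depth.
- order.finish_job(): hands the job in, once; it reports no verdict.
The state is a dict: "time_s": time; "joints": joint angles; "joint_velocities": joint speeds; "effort": joint torques, N m; "tcp_pos": TCP position; "ee_rot": TCP orientation; "wrist_force": force on the tool from outside, world axes, zero at the start; "moment": the same for the moment, N m; "gripper_width": opening from 0.0 (shut) to 1.0 (fully open).
Only numpy, scipy, OpenCV 4.12 (cv2) and the standard library are available. Lean on these libraries where they do the work, as an engineer would, in place of code of your own. Each camera call takes 0.05 s, during which the arm holds its last target. There are 200 camera calls.

TASK

Load the carriage that has the blade clamped on it into the bench grinder, leaving the empty one alone: set it nose first on the apron and slide it in through the spring-hinged chip guard, the carriage itself holding the guard open as it passes. Push it fully home, its right side flush along the reference fence, and keep it pressed steadily against the depth stop for a moment; do not force the guard or ram the stop, which shifts when pushed too hard. Then let go and leave the chip guard swung shut behind it.

Things in the scene. Friction and masses are not known exactly. Their poses are not given: they have to be found in the camera images.
- carriage_post (a point): Carriage to load (0.4 to 0.65 kg): aluminium foot 84 long (x) x 64 wide x 20 mm high and, as handle, a steel post 24 x 24 mm up to 90 mm above the underside. A plane blade lies on the foot's front half under a dark clamp bar. This point: post's axis, 55 mm above the underside, midway across, 52 mm behind the nose face, 32 mm ahead of the tail. x to the nose (blade end), y left, z up.
- carriage_nose (a point): Middle of the carriage's flat nose face, 10 mm above the underside, 52 mm ahead of the post's axis; same axes. The nose's upright corners are rounded by 8 mm; the clamp bar's top is 28 mm above the underside.
- spare_post (a point): Spare carriage, not to be touched: the same foot and post but no blade and no clamp bar. Same point and axes as on the one to load.
- grinder: Bench blade grinder, bolted down. Origin on the bench under the middle of the door; x points along the infeed (into the machine), y left, z up. Bed 170 mm wide. A steel floor 30 mm above the bench runs through it, from x = -110 mm (the open apron, x below 0) to the end of the channel (x 0 to 215 mm). The wheel hood, 170 mm high, begins at x = 260 mm, with a motor on its -y side.
- door_mid (a point): Middle of the door on the floor (x = 0, y = 0, 30 mm above the bench); axes as the grinder's. Channel behind it: y -42 to 46 mm, under a clear cover with underside 33 and top 38 mm above the floor. A slot along the whole cover, y -30 to 10 mm, lets the post through; the foot goes in only by the door. The guard's hinge post stands at y = 47 mm, to 80 mm above the bench.
- fence_line (a point): Foot of the reference fence at the door (y = -42 mm); axes as the grinder's. The fence is an upright steel face along x, from x = -110 mm on the apron, where it is 22 mm high, to the end of the channel at 215 mm. With the carriage's right side along it, the middle of the post is at y = -10 mm.
- chip_guard (a joint): Chip guard's angle (rad): 0 shut, up to 1.55 pushed in; it swings only inwards (+x). Aluminium flap 29 mm high, 3 mm thick (bends over 40 N), on an upright spring hinge at x = 0, y = 42 mm in the grinder's frame, 84 mm across to the fence. Spring 0.11 N m shut, 0.21 N m at 1.2 rad: 3 to 8 N on the carriage, also pressing it to the fence. Swings shut once the carriage's tail is past x = 82 mm.
- stop_face (a point): Middle of the depth stop's face, a steel bar 44 mm wide, 14 mm high, across the end of the channel, 10 mm above the floor, facing the door; axes as the grinder's. Its setting differs from job to job, x = 172 to 187 mm in the grinder's frame; y = -10 mm. Held only by friction; a steady push of about 10 N seats a carriage, over about 35 N makes it slip.
- wrench: Open wrench 160 mm long lying on the bench; bystander.
- stick: Grey dressing stick 100 x 25 x 25 mm; bystander.
Mind the look-alikes: they are no part of the job. What is shaped like the part that bears carriage_post but purple is not meant.

How it is judged:
By the outcome, as a careful person would: the job done as asked, in the order asked, and still so for the second after the job is handed in, with the robot touching nothing.
It also fails if it takes over 72 s, if anything falls off the work surface, if the arm or the gripper's body presses on something with over 40 N, if the wrist force passes 120 N, or if a joint passes its speed limit or range.

## Working session

There is one attempt and no reset: what is moved stays moved. The work goes in short steps, Python scripts to look and compute and a tool call to move; the robot and the scene stay as the last step left them, time stands still between calls to the robot, and variables do not carry over. Pictures are saved under pics/ and viewed, about 8 in all and at most 12, crops included, and the job is handed in when it is done.

Besides the shell and the picture viewer there is one more tool, called after "Emit:" by a JSON object that holds its "fn" and its "kwargs", one argument or row to a line. drive_tool: Moves the arm, as the interface text tells. Shift numbers are shares of 0.12 m and turn numbers shares of 2 rad, none past 1 either way. Its arguments: {"type":"object","properties":{"series":{"type":"array","items":{"type":"array","items":{"type":"number","minimum":-1,"maximum":1}}},"fingers":{"type":"number"}},"required":["series"]}

```bash
mkdir -p pics; ls; python3 - <<'E'
from station import telemetry, capture, order, r
import cv2
s=telemetry.sense(); print(s)
for n in ("top","side","wrist"):
    c=capture(n); cv2.imwrite(f"pics/{n}0.png",c["color"]); print(n,{k:v for k,v in c.items() if k!="color"})
E
```

```text
pics
{'time_s': 0.0, 'joints': array([ 8.15102232e+01,  2.20909840e+01,  3.78505990e-01, -3.03779344e-02,
       -6.84122559e+01, -1.48176714e+01]), 'joint_velocities': array([-0.03677937,  0.01302027, -0.0505333 ,  0.06313057,  0.03973107,
       -0.0082366 ]), 'effort': array([-1.14879418e-03, -3.90670288e+01,  1.87405121e+01,  4.22000259e+00,
        1.09830574e-02, -1.95217676e-04]), 'tcp_pos': array([0.24707042, 0.57358357, 0.29114481]), 'ee_rot': array([[ 9.18317574e-01, -3.95843630e-01, -8.08994369e-04],
       [-3.95844448e-01, -9.18315221e-01, -2.08032874e-03],
       [ 8.05730387e-05,  2.23063837e-03, -9.99997509e-01]]), 'wrist_force': array([-0.34707094, -0.00525164, -0.30266138]), 'moment': array([ 0.03937636, -0.00290931,  0.01340572]), 'gripper_width': 1.000853676036565}
top {'fx': 500.7043322570323, 'fy': 500.7043322570323, 'cx': 319.13601838437137, 'cy': 193.63707198608893, 'k1': 0.023823808793635107, 'eye': array([ 0.42815585, -0.04676164,  1.26287527]), 'attitude': array([[ 1.25320810e-04,  9.94854361e-01, -1.01315277e-01],
       [-9.99615275e-01,  2.93470812e-03, 
[... 253 characters left out ...]
, 0.85502127]), 'attitude': array([[-8.87871893e-01,  3.55891180e-01, -2.91590416e-01],
       [-4.60090026e-01, -6.85660816e-01,  5.64080148e-01],
       [ 8.19027142e-04,  6.34988751e-01,  7.72520949e-01]])}
wrist {'fx': 280.79995483810967, 'fy': 280.79995483810967, 'cx': 323.50618322107476, 'cy': 195.17787004545576, 'k1': -0.021909059381386597, 'mount': array([[-4.07224241e-04,  9.53823666e-01,  3.00366856e-01,
         8.22492313e-02],
       [ 9.99998994e-01, -1.96091274e-05,  1.41802423e-03,
        -4.23123493e-04],
       [ 1.35843501e-03,  3.00367131e-01, -9.53822699e-01,
        -9.25810532e-02],
       [ 0.00000000e+00,  0.00000000e+00,  0.00000000e+00,
         1.00000000e+00]])}
```

View pics/top0.png

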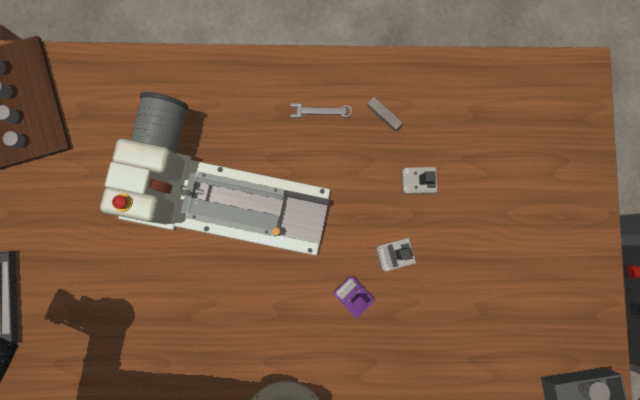

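View pics/side0.png

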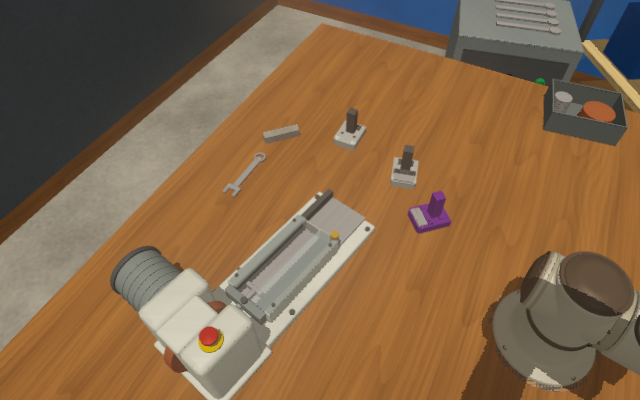

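Top view: candidates are the carriage at px (397,254) with a clamp bar and blade, the plain one at (420,180), and a purple look-alike at (354,297). The first fits. The grinder's apron is at (305,220), with the infeed towards the image left. I'll confirm in enlarged crops.

```bash
python3 - <<'E'
import cv2,numpy as np
t=cv2.imread("pics/top0.png")
a=cv2.resize(t[160:280,360:450],None,fx=4.9,fy=4.9,interpolation=cv2.INTER_CUBIC)
s=cv2.imread("pics/side0.png")
b=cv2.resize(s[100:195,325:425],None,fx=3.4,fy=3.4,interpolation=cv2.INTER_CUBIC)
o=np.zeros((max(a.shape[0],b.shape[0]),a.shape[1]+b.shape[1],3),np.uint8)
o[:a.shape[0],:a.shape[1]]=a;o[:b.shape[0],a.shape[1]:]=b
cv2.imwrite("pics/cars.png",o);print(a.shape,o.shape)
g=cv2.resize(t[150:265,170:340],None,fx=4.7,fy=4.7,interpolation=cv2.INTER_CUBIC)
cv2.imwrite("pics/gr.png",g)
E
```

```text
(588, 441, 3) (588, 781, 3)
```

View pics/cars.png

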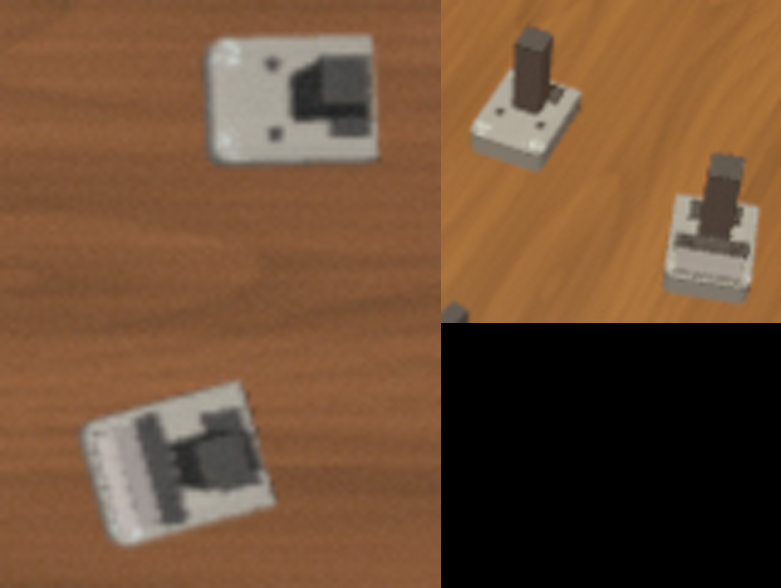

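View pics/gr.png

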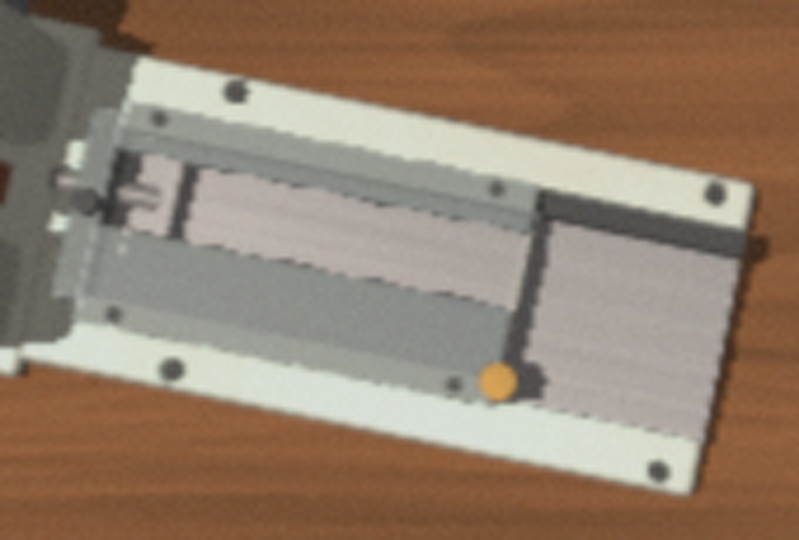

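Confirmed: the carriage at (397,254) shows the blade and dark clamp bar. The one at (420,180) is the bare spare. The grinder crop gives hinge post top (498,382), slot ends (530,228)/(511,308), and stop edge at about (180,200). Now the fit.

```bash
cat > h.py <<'E'
import numpy as np, cv2
from scipy.optimize import least_squares
def proj(P,c):  # world points -> pixels; c has eye, attitude
    p=(np.atleast_2d(P)-c["eye"])@c["attitude"]
    s=np.c_[p[:,0]/-p[:,2], p[:,1]/p[:,2]]
    s=s*(1+c["k1"]*(s**2).sum(1,keepdims=True))
    return s*[c["fx"],c["fy"]]+[c["cx"],c["cy"]]
def place(q,L):   # q = x,y,yaw ; local pts -> world
    a=q[2]; R=np.array([[np.cos(a),-np.sin(a),0],[np.sin(a),np.cos(a),0],[0,0,1]])
    return np.asarray(L)@R.T+[q[0],q[1],0]
def fit(L,obs,q0,loss="soft_l1"):  # obs = list of (c, idx, pix)
    L=np.asarray(L,float)
    f=lambda q: np.concatenate([(proj(place(q,L[i]),c)-px).ravel() for c,i,px in obs])
    s=least_squares(f,q0,loss=loss); return s.x,f(s.x).reshape(-1,2)
def wcam(c,s):   # wrist camera made into a world camera
    M=c["mount"]; R=np.asarray(s["ee_rot"])
    c=dict(c); c["eye"]=s["tcp_pos"]+R@M[:3,3]; c["attitude"]=R@M[:3,:3]; return c
# local points: carriage about post axis, grinder
CAR=np.array([[-.032,-.032,.02],[-.032,.032,.02],[.052,-.032,.02],[.052,.032,.02],
  [.012,-.012,.09],[.012,.012,.09],[-.012,.012,.09],[-.012,-.012,.09]])
GR=np.array([[0,.047,.08],[0,-.030,.068],[0,.010,.068],[-.11,-.042,.03],[-.11,.085,.03],[-.11,-.085,.03],[-.11,-.042,.052],[0,-.042,.03]])
E
python3 - <<'E'
from h import *
from station import capture,telemetry
c=capture("top"); print(telemetry.sense()["time_s"])
px=np.array([[240,381],[275,503],[77,425],[119,549],[195,437],[209,490],[262,482],[248,430]])/4.9+[360,160]
q,e=fit(CAR,[(c,np.arange(8),px)],[.3,-.2,1.8]); print("car",q,np.degrees(q[2]),np.hypot(*q[:2]));print(e.round(1))
pg=np.array([[498,382],[532,228],[512,308],[741,257],[692,493],[754,184]])/4.7+[170,150]
for z in (.02,.025,.03):
  G=GR.copy();G[4:6,2]=z
  q,e=fit(G,[(c,np.arange(6),pg)],[.4,0,1.4]); print("gr",z,q,np.degrees(q[2]));print(e.round(1).tolist())
E
```

```text
0.2
car [ 0.40640757 -0.28281983  1.84138495] 105.50358618572035 0.4951304554643453
[[ 0.2 -0.2]
 [ 0.5 -0. ]
 [ 1.1 -0.1]
 [-0.2 -0.2]
 [ 0.1  1.3]
 [ 0.1  0.4]
 [-0.9 -0.7]
 [-0.9 -0.1]]
gr 0.02 [0.50691495 0.01370532 1.36999853] 78.49513386649296
[[-0.5, -0.6], [-0.7, 0.7], [0.1, 0.0], [0.2, 0.1], [0.2, 0.6], [0.6, -0.8]]
gr 0.025 [0.50690485 0.01375207 1.36954908] 78.46938194990528
[[-0.5, -0.6], [-0.7, 0.7], [0.1, 0.0], [0.2, 0.1], [0.2, 0.6], [0.7, -1.0]]
gr 0.03 [0.50690034 0.01379739 1.36917622] 78.44801903927048
[[-0.5, -0.6], [-0.7, 0.7], [0.1, 0.0], [0.1, 0.1], [0.3, 0.7], [0.8, -1.2]]
```

Emit:
{"fn": "drive_tool", "kwargs": {
  "series": [
    [1, 1, 0, 0],
    [1, 1, 0, 0],
    [1, 1, 0, 0],
    [1, 1, 0, 0]
  ]
}}

```text
time_s: 0.7
tcp_pos: [0.3106, 0.4137, 0.2927]
ee_rot: [[0.917, -0.399, -0.0], [-0.399, -0.917, -0.0], [-0.0, 0.0, -1.0]]
wrist_force: [-1.5, 0.5, -0.2]
gripper_width: 0.998
```

Emit:
{"fn": "drive_tool", "kwargs": {
  "series": [
    [1, 1, 0, 0],
    [1, 1, 0, 0],
    [1, 1, 0, 0],
    [1, 1, 0, 0]
  ]
}}

```text
time_s: 1.2
tcp_pos: [0.3732, 0.2572, 0.2924]
ee_rot: [[0.917, -0.399, 0.0], [-0.399, -0.917, 0.0], [-0.0, -0.0, -1.0]]
wrist_force: [0.4, -0.3, 0.8]
gripper_width: 0.997
```

Emit:
{"fn": "drive_tool", "kwargs": {
  "series": [
    [1, 1, 0, 0],
    [1, 1, 0, 0],
    [1, 1, 0, 0],
    [1, 1, 0, 0]
  ]
}}

```text
time_s: 1.7
tcp_pos: [0.4365, 0.1001, 0.2921]
ee_rot: [[0.917, -0.399, 0.0], [-0.399, -0.917, -0.0], [0.0, 0.0, -1.0]]
wrist_force: [0.2, 0.5, -0.1]
gripper_width: 1.0
```

Emit:
{"fn": "drive_tool", "kwargs": {
  "series": [
    [1, 1, 0, 0],
    [1, 1, 0, 0],
    [1, 1, 0, 0],
    [1, 1, 0, 0]
  ]
}}

```text
time_s: 2.2
tcp_pos: [0.4997, -0.0573, 0.2916]
ee_rot: [[0.917, -0.398, -0.0], [-0.398, -0.917, -0.0], [-0.0, 0.0, -1.0]]
wrist_force: [-1.0, 0.1, -1.0]
gripper_width: 1.006
```

Emit:
{"fn": "drive_tool", "kwargs": {
  "series": [
    [0.04, 1, 0, 0.2],
    [0.04, 1, 0, 0.4],
    [0.04, 1, 0, 0.6],
    [0.04, 1, 0, 0.8],
    [0.04, 1, 0, 1],
    [0.04, 1, 0, 1],
    [0.04, 1, 0, 1],
    [0.04, 1, 0, 1],
    [0.04, 1, 0, 1],
    [0.04, 1, 0, 1]
  ]
}}

```text
time_s: 3.45
tcp_pos: [0.456, -0.1668, 0.2922]
ee_rot: [[-0.655, -0.756, 0.0], [-0.756, 0.655, 0.0], [-0.0, -0.0, -1.0]]
wrist_force: [0.8, -0.5, 0.6]
gripper_width: 1.002
```

Emit:
{"fn": "drive_tool", "kwargs": {
  "series": [
    [1, -0.32, 0, 0.1],
    [1, -0.32, 0, 0.2],
    [1, -0.32, 0, 0.293],
    [1, -0.32, 0, 0.293],
    [1, -0.32, 0, 0.293],
    [1, -0.32, 0, 0.293],
    [1, -0.32, 0, 0.293]
  ]
}}

```text
time_s: 4.32
tcp_pos: [0.4063, -0.2842, 0.2923]
ee_rot: [[-0.962, -0.272, 0.0], [-0.272, 0.962, 0.0], [-0.0, -0.0, -1.0]]
wrist_force: [-0.4, -0.1, -1.0]
gripper_width: 0.999
```

```bash
cat > wr.py <<'E'
import sys,pickle
from h import *
from station import capture,telemetry
s=telemetry.sense(); c=wcam(capture("wrist"),s); n=sys.argv[1]
pickle.dump((s,c),open(n+".pkl","wb")); 
print(s["time_s"],s["tcp_pos"].round(4),s["joints"].round(1),s["wrist_force"].round(1))
cv2.imwrite(f"pics/{n}.png",c["color"])
E
python3 wr.py w1; python3 - <<'E'
from h import *;import pickle
s,c=pickle.load(open("w1.pkl","rb"))
p=proj(place([.4064,-.2828,1.8414],CAR),c);print(p.round(0).tolist())
lo=np.maximum(p.min(0)-35,0).astype(int);hi=(p.max(0)+35).astype(int);print(lo,hi)
im=c["color"][lo[1]:hi[1],lo[0]:hi[0]];k=min(780/im.shape[1],590/im.shape[0]);print(k)
cv2.imwrite("pics/w1c.png",cv2.resize(im,None,fx=k,fy=k,interpolation=cv2.INTER_CUBIC))
E
```

```text
4.325 [ 0.4063 -0.2842  0.2923] [-16.2   9.4 -17.2  -0.  -63.4 -58. ] [-0.4 -0.1 -1. ]
[[300.0, 195.0], [299.0, 148.0], [362.0, 196.0], [364.0, 149.0], [335.0, 197.0], [335.0, 176.0], [313.0, 176.0], [313.0, 197.0]]
[264 113] [398 232]
4.957983193277311
```

View pics/w1c.png

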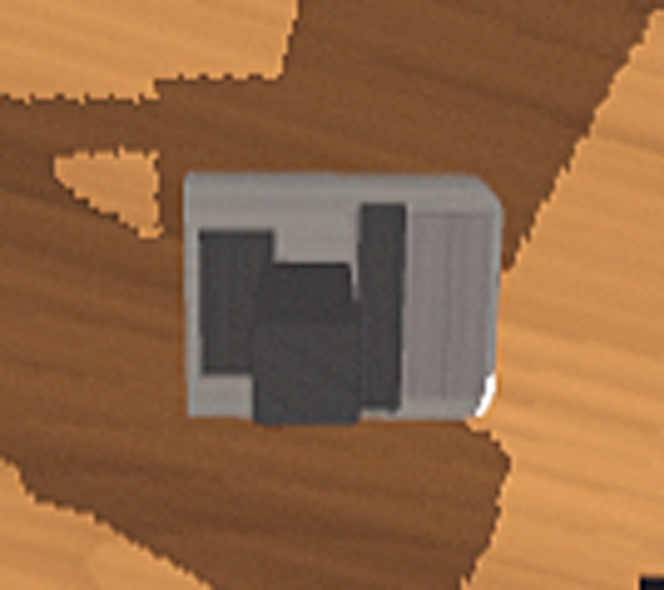

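The wrist crop shows the blade carriage nose right, with post top corners (253,325)-(360,424) and foot corners (186,174), (188,417), (502,176), (497,418).

```bash
python3 - <<'E'
from h import *;import pickle
s,c=pickle.load(open("w1.pkl","rb"))
px=np.array([[188,417],[186,174],[498,419],[502,176],[360,424],[360,324],[253,325],[253,424]])/4.958+[264,113]
q,e=fit(CAR,[(c,np.arange(8),px)],[.4064,-.2828,1.84]);print(q,np.degrees(q[2]));print(e.round(1).tolist())
R=s["ee_rot"]; d=R.T@(np.array([q[0],q[1],0])-s["tcp_pos"]); print("tool xy",d[:2]/.12, "yaw tool y",np.degrees(np.arctan2(R[1,1],R[0,1])))
E
```

```text
[ 0.40733602 -0.28002664  1.84800531] 105.88290462386561
[[0.1, -0.4], [-0.7, 1.6], [-0.9, -0.9], [0.3, 1.1], [0.2, 0.3], [0.5, -0.6], [-0.1, -0.8], [0.1, 0.3]]
tool xy [-0.01778707  0.03147328] yaw tool y 105.80408985920852
```

Emit:
{"fn": "drive_tool", "kwargs": {
  "series": [
    [-0.01, 0.03, 0.3, 0],
    [-0.01, 0.03, 0.65, 0],
    [-0.01, 0.03, 1, 0],
    [-0.01, 0.03, 1, 0]
  ]
}}

```text
time_s: 4.88
tcp_pos: [0.4043, -0.2804, 0.1698]
ee_rot: [[-0.963, -0.27, -0.007], [-0.271, 0.963, 0.002], [0.006, 0.004, -1.0]]
wrist_force: [0.9, -0.6, 0.1]
gripper_width: 1.004
```

Emit:
{"fn": "drive_tool", "kwargs": {
  "series": [
    [0, 0, 0.2, 0],
    [0, 0, 0.35, 0],
    [0, 0, 0.47, 0],
    [0, 0, 0.47, 0]
  ]
}}

```text
time_s: 5.38
tcp_pos: [0.4063, -0.2811, 0.116]
ee_rot: [[-0.963, -0.271, -0.0], [-0.271, 0.963, -0.0], [0.0, 0.0, -1.0]]
wrist_force: [0.0, -0.3, 0.5]
gripper_width: 0.998
```

Emit:
{"fn": "drive_tool", "kwargs": {
  "series": [
    [0, 0, 0, 0],
    [0, 0, 0, 0],
    [0, 0, 0, 0],
    [0, 0, 0, 0],
    [0, 0, 0, 0],
    [0, 0, 0, 0],
    [0, 0, 0, 0],
    [0, 0, 0, 0]
  ],
  "fingers": 0
}}

```text
time_s: 6.38
tcp_pos: [0.4064, -0.2812, 0.1159]
ee_rot: [[-0.963, -0.271, 0.001], [-0.271, 0.963, -0.0], [-0.001, -0.001, -1.0]]
wrist_force: [1.3, -1.4, -1.0]
gripper_width: 0.273
```

Emit:
{"fn": "drive_tool", "kwargs": {
  "series": [
    [0, 0, -0.1, 0],
    [0, 0, -0.35, 0],
    [0, 0, -0.6, 0],
    [0, 0, -0.6, 0]
  ]
}}

```text
time_s: 6.88
tcp_pos: [0.4069, -0.2812, 0.1897]
ee_rot: [[-0.963, -0.27, 0.005], [-0.27, 0.963, -0.001], [-0.004, -0.003, -1.0]]
wrist_force: [0.4, 0.1, -6.4]
gripper_width: 0.274
```

Emit:
{"fn": "drive_tool", "kwargs": {
  "series": [
    [-0.2, 0.2, 0, 0],
    [-0.4, 0.45, 0, 0],
    [-0.6, 0.7, 0, 0],
    [-0.8, 0.9, 0, 0],
    [-0.8, 0.9, 0, 0]
  ]
}}

```text
time_s: 7.5
tcp_pos: [0.4693, -0.1494, 0.1862]
ee_rot: [[-0.962, -0.273, -0.003], [-0.273, 0.962, 0.001], [0.002, 0.001, -1.0]]
wrist_force: [0.3, 0.4, -5.6]
gripper_width: 0.271
```

Emit:
{"fn": "drive_tool", "kwargs": {
  "series": [
    [-0.1, 0.2, 0, 0.06],
    [-0.25, 0.4, 0, 0.12],
    [-0.4, 0.6, 0, 0.18],
    [-0.45, 0.72, 0, 0.238],
    [-0.45, 0.74, 0, 0.238],
    [-0.45, 0.74, 0, 0.238]
  ]
}}

```text
time_s: 8.25
tcp_pos: [0.4962, -0.0517, 0.1869]
ee_rot: [[-0.98, 0.2, -0.003], [0.2, 0.98, -0.0], [0.002, -0.001, -1.0]]
wrist_force: [-0.5, -0.3, -5.9]
gripper_width: 0.275
```

```bash
python3 wr.py w2; python3 - <<'E'
from h import *;import pickle
s,c=pickle.load(open("w2.pkl","rb"))
print(np.degrees(np.arctan2(s["ee_rot"][1,1],s["ee_rot"][0,1])))
G=[.5069,.01375,np.radians(78.47)]
print(proj(place(G,GR),c).round(0).tolist())
cv2.imwrite("pics/w2c.png",cv2.resize(c["color"][0:330,140:600],None,fx=1.7,fy=1.7,interpolation=cv2.INTER_CUBIC))
E
```

```text
8.25 [ 0.4962 -0.0517  0.1869] [  12.7   16.2  -25.3   -0.   -48.7 -114.3] [-0.5 -0.3 -5.9]
78.44623217735239
[[415.0, 157.0], [402.0, 246.0], [406.0, 201.0], [278.0, 239.0], [271.0, 102.0], [280.0, 277.0], [274.0, 250.0], [390.0, 239.0]]
```

View pics/w2c.png

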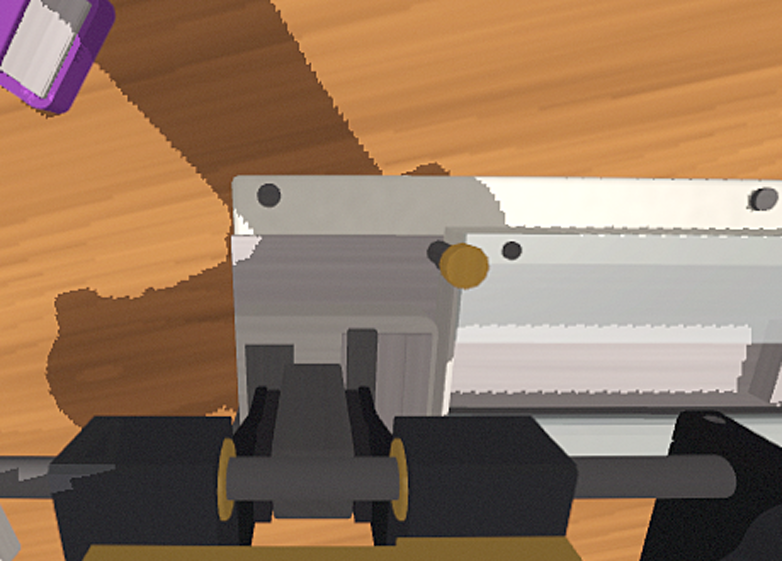

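The view shows the carriage held over the apron. Pixels in crop coordinates: hinge top (465,265), apron floor corner (232,236), foot left edge row about 317 from (245,317) to (437,320). I'll compare these with predictions.

```bash
python3 - <<'E'
from h import *;import pickle
s,c=pickle.load(open("w2.pkl","rb"))
G=[.5069,.01375,np.radians(78.47)]
cr=lambda p:((p-[140,0])*1.7).round(0).tolist()
print("hinge, floorcorner, slot",cr(proj(place(G,[[0,.047,.08],[-.11,.046,.03],[-.11,.042,.03],[.1,.01,.068],[.1,-.03,.068],[.1,-.03,.063]]),c)))
t=s["tcp_pos"]; 
for dy in (0,.003,-.003):
  C=CAR.copy();C[:,2]+=t[2]-.116;C[:,1]+=dy
  print(dy,"tail/nose left, post top",cr(proj(place([t[0],t[1],np.radians(78.45)],C[[1,3,5,6]]),c)))
gi=lambda p:np.array([[.1999,.9798],[-.9798,.1999]])@(np.array(p)-G[:2])
print(gi(t[:2]))
print("side view"); from station import capture
E
```

```text
hinge, floorcorner, slot [[467.0, 267.0], [227.0, 253.0], [227.0, 260.0], [662.0, 341.0], [644.0, 417.0], [638.0, 412.0]]
0 tail/nose left, post top [[232.0, 314.0], [437.0, 314.0], [352.0, 448.0], [267.0, 448.0]]
0.003 tail/nose left, post top [[232.0, 307.0], [438.0, 307.0], [352.0, 438.0], [267.0, 438.0]]
-0.003 tail/nose left, post top [[232.0, 321.0], [436.0, 321.0], [352.0, 457.0], [267.0, 457.0]]
[-0.06623803 -0.00261711]
side view
```

Emit:
{"fn": "drive_tool", "kwargs": {
  "series": [
    [0, 0, 0.1, 0],
    [0, 0, 0.2, 0],
    [0, 0, 0.28, 0],
    [0, 0, 0.31, 0],
    [0, 0, 0.32, 0],
    [0, 0, 0.32, 0],
    [0, 0, 0.32, 0]
  ]
}}

```text
time_s: 9.18
tcp_pos: [0.4975, -0.051, 0.1498]
ee_rot: [[-0.98, 0.201, 0.001], [0.201, 0.98, 0.0], [-0.001, 0.0, -1.0]]
wrist_force: [0.3, 0.0, -5.5]
gripper_width: 0.273
```

Emit:
{"fn": "drive_tool", "kwargs": {
  "series": [
    [0, 0, 0.01, 0],
    [0, 0, 0.015, 0],
    [0, 0, 0.02, 0],
    [0, 0, 0.02, 0]
  ]
}}

```text
time_s: 9.68
tcp_pos: [0.4972, -0.051, 0.147]
ee_rot: [[-0.98, 0.201, -0.0], [0.201, 0.98, -0.0], [0.0, -0.0, -1.0]]
wrist_force: [1.3, -0.7, -5.3]
gripper_width: 0.277
```

Emit:
{"fn": "drive_tool", "kwargs": {
  "series": [
    [0, 0, 0.004, 0],
    [0, 0, 0.008, 0],
    [0, 0, 0.008, 0],
    [0, 0, 0.008, 0]
  ]
}}

```text
time_s: 10.18
tcp_pos: [0.4973, -0.051, 0.1461]
ee_rot: [[-0.98, 0.201, -0.0], [0.201, 0.98, -0.0], [0.0, -0.0, -1.0]]
wrist_force: [-0.1, -1.0, -4.9]
gripper_width: 0.275
```

Emit:
{"fn": "drive_tool", "kwargs": {
  "series": [
    [0, 0, 0.004, 0],
    [0, 0, 0.008, 0],
    [0, 0, 0.008, 0],
    [0, 0, 0.008, 0]
  ]
}}

```text
time_s: 10.68
tcp_pos: [0.4973, -0.0511, 0.1459]
ee_rot: [[-0.98, 0.201, 0.0], [0.201, 0.98, -0.0], [-0.0, -0.0, -1.0]]
wrist_force: [-3.8, 0.6, 5.5]
gripper_width: 0.275
```

Emit:
{"fn": "drive_tool", "kwargs": {
  "series": [
    [-0.01, 0, -0.003, 0],
    [-0.02, 0, -0.003, 0],
    [-0.03, 0, -0.003, 0],
    [-0.035, 0, -0.003, 0],
    [-0.035, 0, -0.003, 0]
  ]
}}

```text
time_s: 11.3
tcp_pos: [0.5, -0.0519, 0.146]
ee_rot: [[-0.98, 0.201, -0.003], [0.201, 0.98, -0.0], [0.003, -0.001, -1.0]]
wrist_force: [-7.5, 2.2, 7.3]
gripper_width: 0.274
```

Emit:
{"fn": "drive_tool", "kwargs": {
  "series": [
    [-0.008, 0, 0, 0],
    [-0.008, 0, 0, 0],
    [-0.008, 0, 0, 0]
  ]
}}

```text
time_s: 11.68
tcp_pos: [0.5011, -0.0522, 0.146]
ee_rot: [[-0.98, 0.201, -0.003], [0.201, 0.98, -0.0], [0.003, -0.001, -1.0]]
wrist_force: [-7.2, 1.9, 8.4]
gripper_width: 0.268
```

Emit:
{"fn": "drive_tool", "kwargs": {
  "series": [
    [-0.008, 0, 0, 0],
    [-0.008, 0, 0, 0],
    [-0.008, 0, 0, 0]
  ]
}}

```text
time_s: 12.05
tcp_pos: [0.502, -0.0524, 0.146]
ee_rot: [[-0.98, 0.201, -0.003], [0.201, 0.98, -0.0], [0.003, -0.001, -1.0]]
wrist_force: [-5.5, 1.1, 7.7]
gripper_width: 0.275
```

Emit:
{"fn": "drive_tool", "kwargs": {
  "series": [
    [0, 0, -0.004, 0],
    [-0.008, 0, -0.004, 0],
    [-0.008, 0, -0.004, 0]
  ]
}}

```text
time_s: 12.42
tcp_pos: [0.5032, -0.0525, 0.146]
ee_rot: [[-0.98, 0.201, -0.003], [0.201, 0.98, -0.0], [0.003, -0.001, -1.0]]
wrist_force: [-5.4, 1.3, 5.9]
gripper_width: 0.277
```

Emit:
{"fn": "drive_tool", "kwargs": {
  "series": [
    [-0.008, 0, 0, 0],
    [-0.008, 0, 0, 0],
    [-0.008, 0, 0, 0]
  ]
}}

```text
time_s: 12.8
tcp_pos: [0.5034, -0.0525, 0.1461]
ee_rot: [[-0.98, 0.201, -0.004], [0.201, 0.98, 0.0], [0.004, -0.001, -1.0]]
wrist_force: [-7.2, 2.3, 7.6]
gripper_width: 0.275
```

Emit:
{"fn": "drive_tool", "kwargs": {
  "series": [
    [-0.008, 0, 0, 0],
    [-0.008, 0, 0, 0],
    [-0.008, 0, 0, 0]
  ]
}}

```text
time_s: 13.18
tcp_pos: [0.5035, -0.0526, 0.1461]
ee_rot: [[-0.979, 0.202, -0.006], [0.202, 0.979, 0.0], [0.006, -0.001, -1.0]]
wrist_force: [-11.2, 5.0, 11.1]
gripper_width: 0.272
```

Emit:
{"fn": "drive_tool", "kwargs": {
  "series": [
    [0.01, 0, -0.006, 0],
    [0.01, 0, -0.006, 0],
    [0.01, 0.03, -0.006, 0],
    [0.01, 0.06, -0.006, 0],
    [0.01, 0.1, -0.006, 0],
    [0.01, 0.1, -0.006, 0]
  ]
}}

```text
time_s: 13.92
tcp_pos: [0.5055, -0.0421, 0.1462]
ee_rot: [[-0.979, 0.202, -0.005], [0.202, 0.979, -0.002], [0.005, -0.003, -1.0]]
wrist_force: [-6.0, -3.5, 2.8]
gripper_width: 0.274
```

Emit:
{"fn": "drive_tool", "kwargs": {
  "series": [
    [0, 0.02, 0, 0],
    [0, 0.05, 0, 0],
    [0, 0.08, 0, 0],
    [0, 0.11, 0, 0],
    [0, 0.14, 0, 0],
    [0, 0.17, 0, 0],
    [0, 0.17, 0, 0]
  ]
}}

```text
time_s: 14.8
tcp_pos: [0.5093, -0.0236, 0.1464]
ee_rot: [[-0.98, 0.201, -0.007], [0.201, 0.98, -0.005], [0.006, -0.006, -1.0]]
wrist_force: [-5.7, -10.3, 3.9]
gripper_width: 0.273
```

Emit:
{"fn": "drive_tool", "kwargs": {
  "series": [
    [0, 0.03, -0.002, 0],
    [0, 0.06, -0.002, 0],
    [0, 0.09, -0.002, 0],
    [0, 0.12, -0.002, 0],
    [0, 0.15, -0.002, 0],
    [0, 0.18, -0.002, 0],
    [0, 0.18, -0.002, 0]
  ]
}}

```text
time_s: 15.68
tcp_pos: [0.5137, -0.0025, 0.1464]
ee_rot: [[-0.979, 0.201, -0.007], [0.201, 0.979, -0.005], [0.006, -0.006, -1.0]]
wrist_force: [-4.3, -10.4, 3.6]
gripper_width: 0.271
```

Emit:
{"fn": "drive_tool", "kwargs": {
  "series": [
    [0, 0.03, 0, 0],
    [0, 0.06, 0, 0],
    [0, 0.09, 0, 0],
    [0, 0.12, 0, 0],
    [0, 0.15, 0, 0],
    [0, 0.18, 0, 0],
    [0, 0.18, 0, 0]
  ]
}}

```text
time_s: 16.55
tcp_pos: [0.5182, 0.019, 0.1464]
ee_rot: [[-0.979, 0.202, -0.006], [0.202, 0.979, -0.004], [0.005, -0.006, -1.0]]
wrist_force: [-4.4, -8.5, 2.5]
gripper_width: 0.276
```

Emit:
{"fn": "drive_tool", "kwargs": {
  "series": [
    [0, 0.035, 0, 0],
    [0, 0.07, 0, 0],
    [0, 0.105, 0, 0],
    [0, 0.14, 0, 0],
    [0, 0.175, 0, 0],
    [0, 0.21, 0, 0],
    [0, 0.245, 0, 0],
    [0, 0.28, 0, 0],
    [0, 0.3, 0, 0],
    [0, 0.3, 0, 0]
  ]
}}

```text
time_s: 17.8
tcp_pos: [0.5255, 0.0545, 0.1463]
ee_rot: [[-0.979, 0.202, -0.006], [0.202, 0.979, -0.004], [0.005, -0.005, -1.0]]
wrist_force: [-5.5, -7.2, 3.5]
gripper_width: 0.271
```

Emit:
{"fn": "drive_tool", "kwargs": {
  "series": [
    [0, 0.035, 0, 0],
    [0, 0.07, 0, 0],
    [0, 0.105, 0, 0],
    [0, 0.14, 0, 0],
    [0, 0.175, 0, 0],
    [0, 0.21, 0, 0],
    [0, 0.245, 0, 0],
    [0, 0.28, 0, 0],
    [0, 0.3, 0, 0],
    [0, 0.3, 0, 0]
  ]
}}

```text
time_s: 19.05
tcp_pos: [0.5327, 0.0896, 0.1463]
ee_rot: [[-0.979, 0.202, -0.006], [0.202, 0.979, -0.005], [0.005, -0.006, -1.0]]
wrist_force: [-6.3, -7.7, 5.1]
gripper_width: 0.278
```

Emit:
{"fn": "drive_tool", "kwargs": {
  "series": [
    [0, 0.035, 0, 0],
    [0, 0.07, 0, 0],
    [0, 0.105, 0, 0],
    [0, 0.14, 0, 0],
    [0, 0.175, 0, 0],
    [0, 0.21, 0, 0],
    [0, 0.24, 0, 0],
    [0, 0.26, 0, 0],
    [0, 0.26, 0, 0]
  ]
}}

```text
time_s: 20.18
tcp_pos: [0.539, 0.1199, 0.1464]
ee_rot: [[-0.979, 0.202, -0.006], [0.202, 0.979, -0.005], [0.005, -0.007, -1.0]]
wrist_force: [-5.8, -7.5, 4.4]
gripper_width: 0.276
```

Emit:
{"fn": "drive_tool", "kwargs": {
  "series": [
    [0, 0.008, 0, 0],
    [0, 0.016, 0, 0],
    [0, 0.024, 0, 0],
    [0, 0.032, 0, 0],
    [0, 0.032, 0, 0]
  ]
}}

```text
time_s: 20.8
tcp_pos: [0.5397, 0.1236, 0.1464]
ee_rot: [[-0.979, 0.202, -0.006], [0.202, 0.979, -0.005], [0.005, -0.007, -1.0]]
wrist_force: [-5.2, -7.7, 3.0]
gripper_width: 0.274
```

Emit:
{"fn": "drive_tool", "kwargs": {
  "series": [
    [0, 0.008, 0, 0],
    [0, 0.016, 0, 0],
    [0, 0.024, 0, 0],
    [0, 0.032, 0, 0],
    [0, 0.032, 0, 0]
  ]
}}

```text
time_s: 21.42
tcp_pos: [0.5406, 0.128, 0.1463]
ee_rot: [[-0.979, 0.202, -0.006], [0.202, 0.979, -0.004], [0.005, -0.005, -1.0]]
wrist_force: [-5.1, -5.7, 5.1]
gripper_width: 0.272
```

Emit:
{"fn": "drive_tool", "kwargs": {
  "series": [
    [0, 0.006, 0, 0],
    [0, 0.012, 0, 0],
    [0, 0.018, 0, 0],
    [0, 0.018, 0, 0]
  ]
}}

```text
time_s: 21.92
tcp_pos: [0.5411, 0.1301, 0.1463]
ee_rot: [[-0.979, 0.202, -0.006], [0.202, 0.979, -0.004], [0.005, -0.005, -1.0]]
wrist_force: [-6.3, -5.9, 3.3]
gripper_width: 0.274
```

Emit:
{"fn": "drive_tool", "kwargs": {
  "series": [
    [0, 0.006, 0, 0],
    [0, 0.012, 0, 0],
    [0, 0.018, 0, 0],
    [0, 0.018, 0, 0]
  ]
}}

```text
time_s: 22.42
tcp_pos: [0.5415, 0.1321, 0.1463]
ee_rot: [[-0.979, 0.202, -0.006], [0.202, 0.979, -0.004], [0.005, -0.005, -1.0]]
wrist_force: [-5.0, -6.1, 3.9]
gripper_width: 0.275
```

Emit:
{"fn": "drive_tool", "kwargs": {
  "series": [
    [0, 0.006, 0, 0],
    [0, 0.012, 0, 0],
    [0, 0.012, 0, 0]
  ]
}}

```text
time_s: 22.8
tcp_pos: [0.5418, 0.1335, 0.1463]
ee_rot: [[-0.979, 0.202, -0.006], [0.202, 0.979, -0.004], [0.005, -0.005, -1.0]]
wrist_force: [-6.0, -5.6, 4.1]
gripper_width: 0.278
```

Emit:
{"fn": "drive_tool", "kwargs": {
  "series": [
    [0, 0.006, 0, 0],
    [0, 0.012, 0, 0],
    [0, 0.012, 0, 0]
  ]
}}

```text
time_s: 23.18
tcp_pos: [0.5421, 0.1349, 0.1463]
ee_rot: [[-0.979, 0.202, -0.006], [0.202, 0.979, -0.004], [0.005, -0.005, -1.0]]
wrist_force: [-6.5, -5.5, 4.1]
gripper_width: 0.273
```

Emit:
{"fn": "drive_tool", "kwargs": {
  "series": [
    [0, 0.006, 0, 0],
    [0, 0.012, 0, 0],
    [0, 0.012, 0, 0]
  ]
}}

```text
time_s: 23.55
tcp_pos: [0.5424, 0.1364, 0.1463]
ee_rot: [[-0.979, 0.202, -0.006], [0.202, 0.979, -0.004], [0.005, -0.005, -1.0]]
wrist_force: [-4.7, -6.5, 4.6]
gripper_width: 0.276
```

Emit:
{"fn": "drive_tool", "kwargs": {
  "series": [
    [0, 0.006, 0, 0],
    [0, 0.01, 0, 0],
    [0, 0.01, 0, 0]
  ]
}}

```text
time_s: 23.92
tcp_pos: [0.5426, 0.1375, 0.1463]
ee_rot: [[-0.979, 0.202, -0.006], [0.202, 0.979, -0.004], [0.005, -0.006, -1.0]]
wrist_force: [-4.8, -6.3, 4.1]
gripper_width: 0.275
```

Emit:
{"fn": "drive_tool", "kwargs": {
  "series": [
    [0, 0.006, 0, 0],
    [0, 0.01, 0, 0],
    [0, 0.01, 0, 0]
  ]
}}

```text
time_s: 24.3
tcp_pos: [0.5428, 0.1387, 0.1463]
ee_rot: [[-0.979, 0.202, -0.006], [0.202, 0.979, -0.004], [0.005, -0.006, -1.0]]
wrist_force: [-6.3, -6.1, 3.2]
gripper_width: 0.272
```

Emit:
{"fn": "drive_tool", "kwargs": {
  "series": [
    [0, 0.006, 0, 0],
    [0, 0.01, 0, 0],
    [0, 0.01, 0, 0]
  ]
}}

```text
time_s: 24.68
tcp_pos: [0.5431, 0.1398, 0.1463]
ee_rot: [[-0.979, 0.202, -0.006], [0.202, 0.979, -0.004], [0.005, -0.006, -1.0]]
wrist_force: [-5.2, -6.2, 4.1]
gripper_width: 0.273
```

Emit:
{"fn": "drive_tool", "kwargs": {
  "series": [
    [0, 0.006, 0, 0],
    [0, 0.01, 0, 0],
    [0, 0.01, 0, 0]
  ]
}}

```text
time_s: 25.05
tcp_pos: [0.5433, 0.141, 0.1463]
ee_rot: [[-0.979, 0.202, -0.006], [0.202, 0.979, -0.005], [0.005, -0.006, -1.0]]
wrist_force: [-6.4, -6.9, 4.0]
gripper_width: 0.274
```

Emit:
{"fn": "drive_tool", "kwargs": {
  "series": [
    [0, 0.006, 0, 0],
    [0, 0.01, 0, 0],
    [0, 0.01, 0, 0]
  ]
}}

```text
time_s: 25.42
tcp_pos: [0.5434, 0.1415, 0.1464]
ee_rot: [[-0.979, 0.202, -0.006], [0.202, 0.979, -0.006], [0.005, -0.007, -1.0]]
wrist_force: [-6.1, -8.3, 4.8]
gripper_width: 0.27
```

Emit:
{"fn": "drive_tool", "kwargs": {
  "series": [
    [0, 0.005, 0, 0],
    [0, 0.01, 0, 0],
    [0, 0.01, 0, 0]
  ]
}}

```text
time_s: 25.8
tcp_pos: [0.5435, 0.1418, 0.1465]
ee_rot: [[-0.979, 0.202, -0.007], [0.202, 0.979, -0.007], [0.006, -0.009, -1.0]]
wrist_force: [-4.2, -11.1, 5.9]
gripper_width: 0.276
```

Emit:
{"fn": "drive_tool", "kwargs": {
  "series": [
    [0, 0.005, 0, 0],
    [0, 0.01, 0, 0],
    [0, 0.01, 0, 0]
  ]
}}

```text
time_s: 26.18
tcp_pos: [0.5436, 0.142, 0.1466]
ee_rot: [[-0.979, 0.202, -0.008], [0.202, 0.979, -0.009], [0.006, -0.011, -1.0]]
wrist_force: [-5.9, -14.2, 7.2]
gripper_width: 0.276
```

Emit:
{"fn": "drive_tool", "kwargs": {
  "series": [
    [0, 0.006, 0, 0],
    [0, 0.012, 0, 0],
    [0, 0.012, 0, 0],
    [0, 0.012, 0, 0],
    [0, 0.012, 0, 0],
    [0, 0.012, 0, 0],
    [0, 0.012, 0, 0],
    [0, 0.012, 0, 0],
    [0, 0.012, 0, 0],
    [0, 0.012, 0, 0]
  ]
}}

```text
time_s: 27.42
tcp_pos: [0.5437, 0.1423, 0.1467]
ee_rot: [[-0.979, 0.202, -0.009], [0.202, 0.979, -0.011], [0.007, -0.013, -1.0]]
wrist_force: [-4.2, -18.2, 8.6]
gripper_width: 0.271
```

Emit:
{"fn": "drive_tool", "kwargs": {
  "series": [
    [0, 0, 0, 0],
    [0, 0, 0, 0],
    [0, 0, 0, 0],
    [0, 0, 0, 0],
    [0, 0, 0, 0],
    [0, 0, 0, 0],
    [0, 0, 0, 0],
    [0, 0, 0, 0]
  ]
}}

```text
time_s: 28.42
tcp_pos: [0.5437, 0.1423, 0.1466]
ee_rot: [[-0.979, 0.202, -0.01], [0.202, 0.979, -0.011], [0.007, -0.013, -1.0]]
wrist_force: [-5.2, -18.5, 7.6]
gripper_width: 0.273
```

```bash
python3 wr.py w3; python3 - <<'E'
import cv2,numpy as np
from station import capture
s=capture("side")["color"]; t=capture("top")["color"]
a=cv2.resize(cv2.imread("pics/w3.png")[60:330,200:640],None,fx=1.3,fy=1.3)
b=cv2.resize(s[180:330,200:390],None,fx=2.9,fy=2.9,interpolation=cv2.INTER_CUBIC)
cv2.imwrite("pics/side3.png",b); cv2.imwrite("pics/w3c.png",cv2.resize(cv2.imread("pics/w3.png")[60:330,160:640],None,fx=1.66,fy=1.66,interpolation=cv2.INTER_CUBIC))
E
```

```text
28.425 [0.5437 0.1423 0.1466] [  31.3   24.7  -19.     0.4  -47.1 -133.2] [ -5.2 -18.5   7.6]
```

View pics/w3c.png

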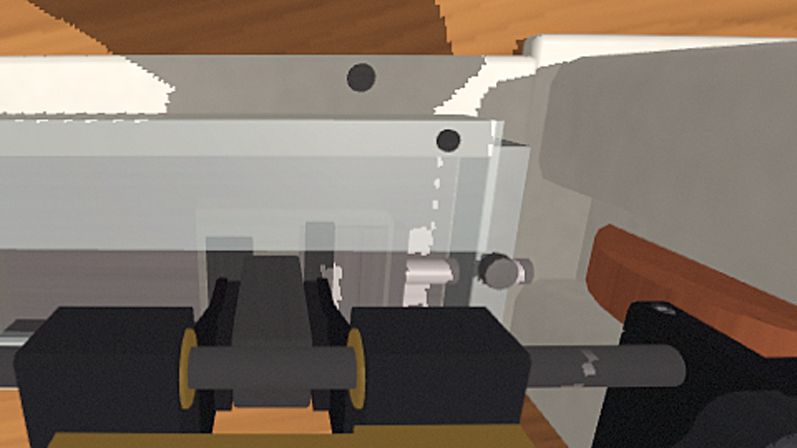

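Wrist view: the carriage is under the clear cover, nose edge at about crop x 390, and the bright stop bar begins at about x 405. I'll check whether that gap is real by projecting the model, and estimate the stop independently from the first top picture.

```bash
python3 - <<'E'
from h import *;import pickle
from station import capture
s,c=pickle.load(open("w3.pkl","rb"))
G=np.array([.5069,.01375,np.radians(78.44)])
cr=lambda p:((p-[160,60])*1.66).round(0).tolist()
t=s["tcp_pos"];R=s["ee_rot"]
g=np.linalg.inv(np.array([[np.cos(G[2]),-np.sin(G[2])],[np.sin(G[2]),np.cos(G[2])]]))
gr=t+R@[0,0,.05]; pg=g@(gr[:2]-G[:2]); print("grasp pt in grinder",pg)
xn=pg[0]+.052
print("nose top-left corner, tail",cr(proj(place(G,[[xn,.022,.05],[xn,0,.05],[xn-.084,.022,.05]]),c)))
print("stop face top edge at xn y=.012,-.01; +5mm",cr(proj(place(G,[[xn,.012,.054],[xn,-.01,.054],[xn+.005,.012,.054],[xn+.005,.012,.040]]),c)))
print("channel end .215",cr(proj(place(G,[[.215,.046,.068],[.215,.03,.068]]),c)), "cover edge")
ct=capture("top")
for x in (.172,.177,.182,.187): print(x,((proj(place(G,[[x,0,.054],[x,0,.04],[x-.012,0,.03]]),ct)-[170,150])*4.7).round(0).tolist())
E
```

```text
grasp pt in grinder [ 0.13267925 -0.00990339]
nose top-left corner, tail [[394.0, 207.0], [391.0, 256.0], [195.0, 207.0]]
stop face top edge at xn y=.012,-.01; +5mm [[395.0, 233.0], [391.0, 281.0], [407.0, 233.0], [399.0, 223.0]]
channel end .215 [[493.0, 157.0], [487.0, 199.0]] cover edge
0.172 [[189.0, 223.0], [194.0, 225.0], [220.0, 232.0]]
0.177 [[179.0, 221.0], [184.0, 223.0], [211.0, 230.0]]
0.182 [[170.0, 219.0], [175.0, 222.0], [201.0, 228.0]]
0.187 [[160.0, 217.0], [165.0, 220.0], [192.0, 226.0]]
```

View pics/side3.png

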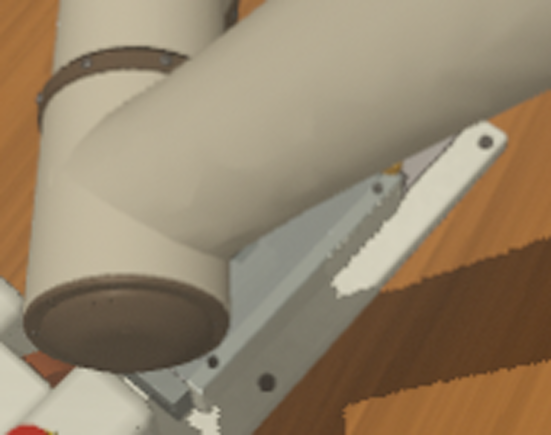

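```bash
python3 - <<'E'
import cv2
i=cv2.imread("pics/w3.png")[165:250,340:480]
i=cv2.convertScaleAbs(i,alpha=1.3,beta=0)
cv2.imwrite("pics/w3z.png",cv2.resize(i,None,fx=5.6,fy=5.6,interpolation=cv2.INTER_CUBIC))
E
```

```text
(no output)
```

View pics/w3z.png

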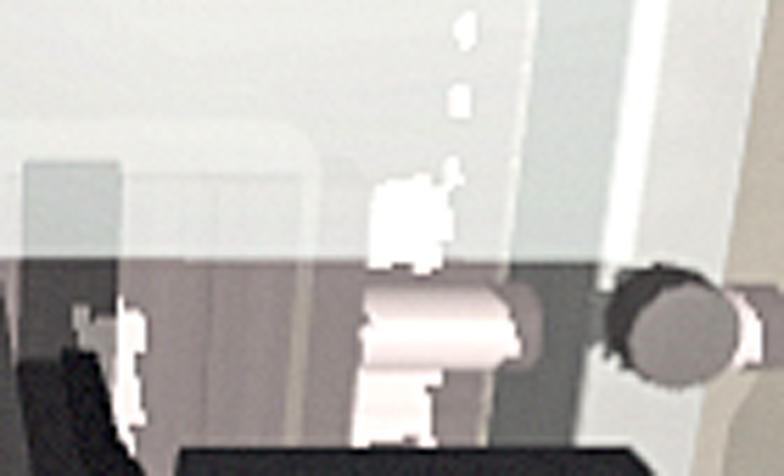

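The zoom shows the stop bar lying directly ahead of the nose edge (x 320–365), with its rod starting behind it. Contact is confirmed and it was held for over 2 s at about 18 N, including friction. Now relax, release and rise.

Emit:
{"fn": "drive_tool", "kwargs": {
  "series": [
    [0, -0.01, -0.001, 0],
    [0, -0.02, -0.002, 0],
    [0, -0.03, -0.003, 0],
    [0, -0.03, -0.003, 0]
  ]
}}

```text
time_s: 29.12
tcp_pos: [0.5435, 0.1416, 0.1464]
ee_rot: [[-0.979, 0.202, -0.007], [0.202, 0.979, -0.006], [0.005, -0.007, -1.0]]
wrist_force: [-5.3, -8.6, 3.1]
gripper_width: 0.273
```

Emit:
{"fn": "drive_tool", "kwargs": {
  "series": [
    [0, 0, 0, 0],
    [0, 0, 0, 0],
    [0, 0, 0, 0],
    [0, 0, 0, 0],
    [0, 0, 0, 0],
    [0, 0, 0, 0]
  ],
  "fingers": 50
}}

```text
time_s: 29.88
tcp_pos: [0.5455, 0.1448, 0.1474]
ee_rot: [[-0.98, 0.201, 0.0], [0.201, 0.98, 0.0], [-0.0, 0.0, -1.0]]
wrist_force: [-0.7, -0.5, -0.4]
gripper_width: 0.574
```

Free of contact. Straight up, then back out toward the apron side so the cameras can see.

Emit:
{"fn": "drive_tool", "kwargs": {
  "series": [
    [0, 0, -0.1, 0],
    [0, 0, -0.3, 0],
    [0, 0, -0.6, 0],
    [0, 0, -0.9, 0],
    [0, 0, -0.9, 0]
  ]
}}

```text
time_s: 30.5
tcp_pos: [0.5468, 0.1453, 0.2598]
ee_rot: [[-0.98, 0.2, 0.008], [0.2, 0.98, 0.004], [-0.007, 0.005, -1.0]]
wrist_force: [-0.9, -0.1, -0.6]
gripper_width: 0.573
```

Emit:
{"fn": "drive_tool", "kwargs": {
  "series": [
    [0, -0.3, 0, 0],
    [0, -0.7, -0.2, 0],
    [0, -1, -0.3, 0],
    [0, -1, -0.3, 0],
    [0, -1, -0.3, 0]
  ]
}}

```text
time_s: 31.12
tcp_pos: [0.5211, 0.0273, 0.2909]
ee_rot: [[-0.98, 0.201, -0.001], [0.201, 0.98, 0.0], [0.001, 0.0, -1.0]]
wrist_force: [-0.2, 0.3, -0.2]
gripper_width: 0.573
```

```bash
python3 wr.py w4; python3 - <<'E'
from h import *;import pickle
s,c=pickle.load(open("w4.pkl","rb"))
G=[.5069,.01375,np.radians(78.44)]
L=[[0,.047,.08],[.1327,-.0099,.12],[.1847,.022,.05],[.1847,-.042,.05],[.1007,.022,.05],[0,.042,.058],[0,-.042,.058]]
p=proj(place(G,L),c);print(p.round(0).tolist())
lo=np.clip(p.min(0)-30,0,None).astype(int);hi=(p.max(0)+30).astype(int);im=c["color"][lo[1]:hi[1],lo[0]:hi[0]];k=min(790/im.shape[1],590/im.shape[0])
print(lo,k,im.shape);cv2.imwrite("pics/w4c.png",cv2.resize(im,None,fx=k,fy=k,interpolation=cv2.INTER_CUBIC))
E
```

```text
31.125 [0.5211 0.0273 0.2909] [  20.8   12.1  -14.    -0.   -64.  -122.4] [-0.2  0.3 -0.2]
[[307.0, 132.0], [441.0, 194.0], [464.0, 151.0], [456.0, 202.0], [394.0, 151.0], [309.0, 135.0], [310.0, 204.0]]
[277 102] 3.6574074074074074 (132, 216, 3)
```

View pics/w4c.png

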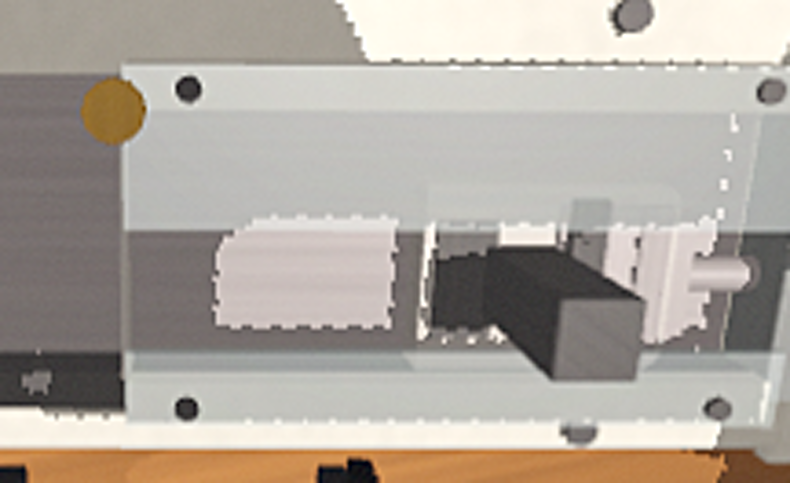

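Post and foot match the projected home pose: nose predicted at crop x 684 and seen at about 680, tail predicted 428 and seen about 428. No flap shows slanting inside the channel. One last look from above at the guard and the right side.

Emit:
{"fn": "drive_tool", "kwargs": {
  "series": [
    [0.5, -0.4, -0.2, 0],
    [1, -0.8, -0.3, 0],
    [1, -1, -0.3, 0],
    [1, -1, -0.3, 0],
    [1, -1, -0.3, 0]
  ]
}}

```text
time_s: 31.8
tcp_pos: [0.38, -0.0658, 0.3272]
ee_rot: [[-0.98, 0.2, 0.0], [0.2, 0.98, 0.0], [-0.0, 0.0, -1.0]]
wrist_force: [-0.4, 0.2, -0.3]
gripper_width: 0.579
```

```bash
python3 - <<'E'
import cv2
from station import capture
t=capture("top")["color"]
cv2.imwrite("pics/top5.png",cv2.resize(t[150:265,170:340],None,fx=4.7,fy=4.7,interpolation=cv2.INTER_CUBIC))
E
```

```text
(no output)
```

View pics/top5.png

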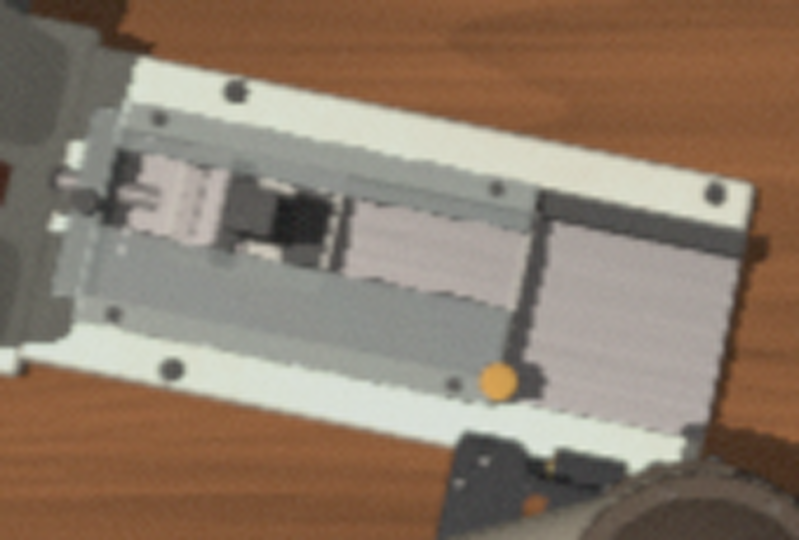

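The top view shows the guard line at the door (x about 510–545) exactly as in the first picture, so it is shut. The carriage is home against the stop and the stop rod (130–160, 190) hasn't moved. Handing in.

```bash
python3 -c "
from station import order,telemetry
print(telemetry.sense()['time_s']); print(order.finish_job())"
```

```text
31.85
the job is handed in; nothing more can be done
None
```

The carriage with the blade is loaded in the grinder, released, and the chip guard is shut behind it. I handed the job in at 31.9 s; no verdict comes back.

**What I did:** I gripped the carriage by its post and set it nose first on the apron. I eased it against the fence and slid it in through the guard with about 11 N of push at most. It met the stop with its nose at about x = 184.5 mm. I held it there for about 2 s at roughly 19 N in total, of which about 6 N was sliding friction. I then eased off, opened the fingers and backed away.

**Last checks:**
- **Fit:** the wrist view matches the home pose to about 1 mm. The post's lateral position was about -9.9 mm while still gripped, against -10 mm when flush. The fence side itself was hidden, so I did not see it directly.
- **Guard and stop:** in the top view the guard line looks the same as before loading, and the stop has not visibly moved.
- **Robot clear:** the wrist force is about zero, and the spare carriage and other items were not touched.
- **Disagreement:** rough readings of the stop from the pictures ranged from about 180 to 189 mm. I trusted the felt contact, and an enlarged view showed the nose against the stop bar.

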